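# Pin the empty reel on the winder with its flatted spindle

### The job

Take the flatted spindle out of its sloping rest and stand it upright in the steel pot, its collar resting on the rim, and let go. Then take it afresh, turn it until its flats match the slot in the reel's hub, and lower it through until the collar lies flush on the hub, then let go. Never let it drop, and leave the roll of tape, the screwdriver and the white flask where they are.

Things in the scene. Friction and masses are not known exactly. Their poses are not given: they have to be found in the camera images.
- spindle_head (a point): Centre of the black head of the loose spindle (about 0.3 kg), a plate 40 mm along x, 16 mm thick along y (grip across y), 36 mm tall; its top is 18 mm above this point. z runs along the spindle from tip to head. At the start it lies in the rest: z slopes up 30 degrees from level, the tip is low, y is level, the head hangs clear over the rest's upper end.
- spindle_collar (a point): Centre of the underside of the spindle's round steel collar (50 mm across, 6 mm thick), 28 mm below the head's centre; same axes. Below it the steel shaft is 75 mm long, 24 mm wide along x and 14 mm thick along y, between its flats; the last 14 mm are stepped down, to 15 x 7 mm at the tip.
- rest: Fixed aluminium trough on a plywood foot 130 x 90 mm. It slopes down 30 degrees along its own x axis, so the spindle's tip points that way. Origin on the table, under the resting spindle's collar, whose underside centre is 78 mm up. Its side walls hold the shaft edgewise and a stop closes the low end; the spindle lifts out straight up.
- pot_rim (a point): Centre of the rim of the fixed upright steel pot, 85 mm above the table. Outside diameter 62 mm, round bore 38 mm, 80 mm deep: the shaft hangs freely in it, any way round, while the collar rests on the rim.
- hub_top (a point): Centre of the top of the reel's hub on the fixed winder, 85 mm above the table; z up. The hub is an aluminium block 50 x 50 mm with a slot right through it, 26.5 mm along x and 16.5 mm along y. Around it is an empty white reel, 170 mm across, top flange 76 mm above the table, on a base 150 mm square.
- tape: Bystander: roll of orange tape lying flat, 96 mm across, 22 mm high; origin at the centre of its underside.
- screwdriver: Bystander: screwdriver lying on the table between robot and pot, 190 mm long, along its x axis.
- flask: Bystander: white plastic flask, 60 mm across, 80 mm tall; origin at the centre of its underside.
Things that resemble listed ones, but are neither listed nor needed, are in the scene too. What is shaped like the part that bears pot_rim but purple or yellow is not meant.

How it is judged:
By the outcome, as a careful person would: the job done as asked, in the order asked, and still so for the second after the job is handed in, with the robot touching nothing.
It also fails if it takes over 72 s, if anything falls off the work surface, if the arm or the gripper's body presses on something with over 40 N, if the wrist force passes 120 N, or if a joint passes its speed limit or range.

### The arm

A 6-joint arm with a two-finger parallel gripper is mounted at the origin on the work surface. World frame = base frame: x ahead of the robot, y to its left, z up, the work surface at z = 0. Lengths are in m, angles in rad, forces in N, time in s.
With the tool pointing down it reaches from about 0.25 to 0.775 m from the base axis. Payload 4 kg.
Tool frame: the origin (TCP) lies at the very end of the fingers, on their centre line; the grasp point (between the pads) lies arm.hold_point_z behind it (arm.hold_point_z is the distance from the TCP to the grasp point, in m); z points along the fingers, y is the line along which they close (so a half turn about z gives the same grasp; the last joint's range is limited). The gripper opens to 94 mm and grips with 3 to 60 N. Pads are 16 mm wide; open, the fingers measure 119 mm over their backs; the gripper's body (75 mm by 177 mm) begins 78 mm behind the grasp point.
Start: joints at [-1.21, 0.087, 1.371, -0, 1.684, -0.103], TCP at [0.246, -0.492, 0.206] pointing down, gripper open.
Joint ranges: [-3.1, 3.1], [-0.76, 2.03], [0.27, 2.55], [-1.08, 4.22], [0.17, 2.65], [-2.57, 2.57]. Speed limits (rad/s): [2.79, 2.79, 3.14, 3.14, 3.14, 3.14].

### API

Orientations are given as a unit quaternion [x, y, z, w].
In Python, from workcell import arm gives the robot as it stands. The module is installed in compiled form; this text tells all that it offers.
- The arm moves only by the shell command python3 -m jog 'ROWS' [OPENING]. ROWS is JSON, a list of rows, each an object of numbers: "x", "y", "z": the shift along the world's x, y, z as a fraction of full scale; "ax", "ay", "az": the turn, a rotation vector about the world's x, y, z as a fraction of full scale. A call has 1 to 20 rows; each row is the pose to reach, as a shift and turn from the pose commanded when the call began; what a row does not reach only later rows make up. Full scale, the value 1, is 100 mm for a shift and 0.5 rad for a turn. A row lasts 1/10 s, in which the tool goes at most 50 mm and 8.59 degrees, less where a joint would pass 70% of its speed; a pose out of reach is approached as far as the arm can. A call with a number of a shift or a turn outside -1 to 1 is refused whole. A call with a gripper value outside its range is refused whole. OPENING is the opening, from 0 (shut) to 1 (fully open), set as the call begins (- or left out, the last holds). The fingers move at their own pace and stop on an object; the grip force is fixed at half the most. Time passes only in rows, so rows that repeat a pose let the fingers close. It gives the time, the measured TCP pose, the force, the opening and the grip force at its end, in the units of the state.
- arm.read_state(): the state, without advancing time (a new reading comes with each control period).
- arm.camera(name): name is "scene" or "top" or "wrist"; returns the picture (480x640x3 uint8, red, green, blue); there is no depth.
- arm.camera_model(name): a dict with "fx", "fy", "cx", "cy" (pixels), "T" (4x4, takes a point from camera to world coordinates); the wrist camera has in their place "tool_from_camera" (4x4, takes a point from camera to tool coordinates, whose origin is the TCP and whose axes are the flange's). Camera axes: x right, y up, looking along -z (the intrinsics and any distortion apply to the point x, -y, -z); pixel columns grow to the right and rows downward; lengths in m; the calibration is good to about 2 mm. A picture is of the moment at which its call begins: read the wrist's pose just before it. camera_model takes no time and is no camera call.
- arm.finish_job(): hands the job in; it is judged then, once.
The state is a dict: "t": time; "joint_positions": joint angles; "joint_vel": joint speeds; "joint_efforts": joint torques, N m; "tcp_pos": TCP position; "tool_rot": TCP orientation; "force": force on the tool from outside, world axes, zero at the start; "wrist_torque": the same for the moment, N m; "gripper_width": opening from 0.0 (shut) to 1.0 (fully open); "finger_force": force on a finger pad.
Only numpy, scipy, OpenCV 4.12 (cv2) and the standard library are available. Lean on these libraries where they do the work, as an engineer would, in place of code of your own. Each camera call takes 0.05 s, during which the arm holds its last target. There are 200 camera calls.

## Working session

There is one attempt and no reset: what is moved stays moved. The work goes in short steps, Python scripts to look and compute and a shell command to move; the robot and the scene stay as the last step left them, time stands still between calls to the robot, and variables do not carry over. Pictures are saved under pics/ and viewed, at most 10 in all, crops included, and the job is handed in when it is done.

```bash
mkdir -p pics
python3 - <<'E'
from workcell import arm
import cv2,numpy as np
for n in("scene","top"):
    im=arm.camera(n);cv2.imwrite(f"pics/{n}0.png",im[...,::-1])
    m=arm.camera_model(n);print(n,{k:(np.round(v,4).tolist()) for k,v in m.items()})
m=arm.camera_model("wrist");print({k:(np.round(v,4).tolist()) for k,v in m.items()})
print(arm.hold_point_z,arm.read_state())
E
```

```text
scene {'fx': 471.4324, 'fy': 471.4324, 'cx': 311.5028, 'cy': 238.6454, 'T': [[-0.352, -0.7936, 0.4963, 0.9799], [0.936, -0.2961, 0.1903, 0.1974], [-0.0041, 0.5315, 0.8471, 0.8755], [0.0, 0.0, 0.0, 1.0]]}
top {'fx': 621.1895, 'fy': 621.1895, 'cx': 335.4613, 'cy': 236.9671, 'T': [[0.0229, 0.9809, -0.193, 0.2863], [-0.9997, 0.0223, -0.0055, 0.0204], [-0.0011, 0.1931, 0.9812, 1.2055], [0.0, 0.0, 0.0, 1.0]]}
{'fx': 412.4225, 'fy': 412.4225, 'cx': 324.3583, 'cy': 245.668, 'tool_from_camera': [[-0.0003, 0.9656, 0.26, 0.0758], [1.0, 0.0003, -0.0001, -0.0014], [-0.0002, 0.26, -0.9656, -0.1798], [0.0, 0.0, 0.0, 1.0]]}
0.0188 {'t': 0.1, 'joint_positions': array([-1.21012706e+00,  8.79100553e-02,  1.37207074e+00,  2.77118163e-06,
        1.68359858e+00, -1.03066730e-01]), 'joint_vel': array([ 0.00043043, -0.00021085, -0.00310354,  0.00217329, -0.00188288,
       -0.00019658]), 'joint_efforts': array([ 3.22940694e-03, -3.41252339e+01, -3.03301871e+01,  7.20804208e-02,
        3.03887366e-02, -9.81392350e-05]), 'tcp_pos': array([ 0.2458529 , -0.49145287,  0.20442182]), 'tool_rot': array([ 9.73238319e-01,  2.29795969e-01, -1.26227246e-04, -9.85310170e-04]), 'force': array([-0.19144844,  0.21601099,  0.25147221]), 'wrist_torque': array([ 0.02195361, -0.04568964,  0.01837559]), 'finger_force': 0.0, 'gripper_width': 1.0004605623340985}
```

View pics/top0.png

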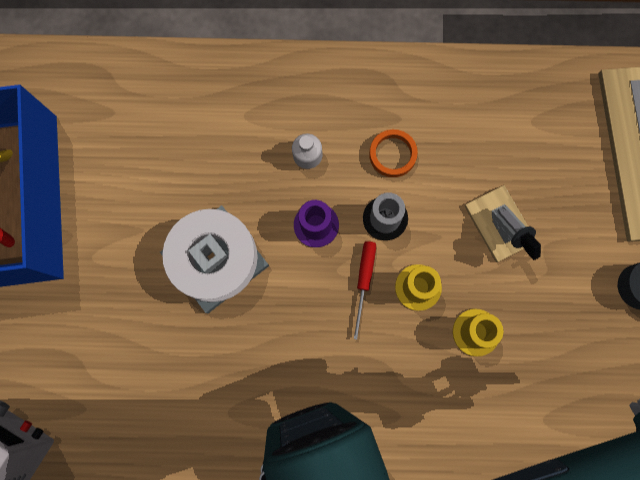

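View pics/scene0.png

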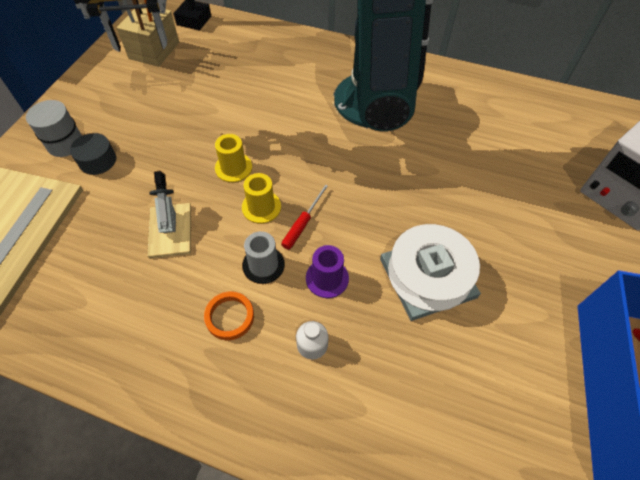

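The top view shows the spindle head at about (532,245), the rest foot at (500,225), the grey pot rim at (388,208) and the hub at (208,254). In the scene view the head is at (160,180), the pot rim at (261,241) and the hub at (436,260).

```bash
cat > h.py <<'E'
from workcell import arm
import cv2,numpy as np
from scipy.spatial.transform import Rotation as R
def cam(n):
    """intrinsics + camera-to-world matrix (now)"""
    m=arm.camera_model(n)
    if n=="wrist":
        s=arm.read_state();T=np.eye(4);T[:3,:3]=R.from_quat(s["tool_rot"]).as_matrix();T[:3,3]=s["tcp_pos"];T=T@np.array(m["tool_from_camera"])
    else:T=np.array(m["T"])
    return (m["fx"],m["fy"],m["cx"],m["cy"],T)
def ray(c,uv):
    fx,fy,cx,cy,T=c
    d=T[:3,:3]@np.array([(uv[0]-cx)/fx,-(uv[1]-cy)/fy,-1.]);return T[:3,3],d/np.linalg.norm(d)
def plane(c,uv,z):
    o,d=ray(c,uv);return o+d*(z-o[2])/d[2]
def proj(c,p):
    fx,fy,cx,cy,T=c;q=np.linalg.inv(T)@np.r_[p,1];return np.array([cx-fx*q[0]/q[2],cy+fy*q[1]/q[2]])
def tri(obs):
    A=np.zeros((3,3));b=np.zeros(3);rs=[ray(*o) for o in obs]
    for o,d in rs:
        M=np.eye(3)-np.outer(d,d);A+=M;b+=M@o
    p=np.linalg.solve(A,b);return p,[float(np.linalg.norm(np.cross(p-o,d))) for o,d in rs]
def snap(name):
    c=cam("wrist");im=arm.camera("wrist")[...,::-1].copy();cv2.imwrite(f"pics/{name}.png",im);np.savez(f"pics/{name}.npz",k=np.array(c[:4]),T=c[4]);return c,im
def load(name):
    f=np.load(f"pics/{name}.npz");return (*f["k"],f["T"]),cv2.imread(f"pics/{name}.png")
E
python3 - <<'E'
from h import *
t,s=cam("top"),cam("scene")
for n,a,b in(("head",(531,244),(161,182)),("pot",(389,208),(261,241)),("hub",(208,254),(436,260)),("collar",(517,232),(163,195))):
    p,r=tri([(t,a),(s,b)]);print(n,p.round(3),np.round(r,4))
for n,uv in (("foot",(495,192)),("foot",(467,205)),("foot",(501,262))): print(plane(t,uv,.01).round(3))
E
```

```text
head [ 0.5   -0.329  0.092] [0.0008 0.0008]
pot [ 0.561 -0.07   0.093] [0.001 0.001]
hub [0.471 0.262 0.074] [0.0003 0.0003]
collar [ 0.524 -0.309  0.085] [0.0019 0.0019]
[ 0.62  -0.288  0.01 ]
[ 0.592 -0.232  0.01 ]
[ 0.479 -0.296  0.01 ]
```

```bash
python3 -m jog '[{"x":0.3,"y":0.2,"z":0.2},{"x":0.7,"y":0.5,"z":0.5},{"x":1,"y":0.8,"z":0.6},{"x":1,"y":0.8,"z":0.6}]' && python3 -m jog '[{"x":0.4,"y":0.3},{"x":0.8,"y":0.6},{"x":1,"y":0.8},{"x":1,"y":0.8},{"x":1,"y":0.8},{"x":1,"y":0.8}]'; python3 -c "
from h import *
snap('w1')"
```

```text
invalid input at $[0]: expected keys x, y, z, ax, ay, az
```

View pics/w1.png

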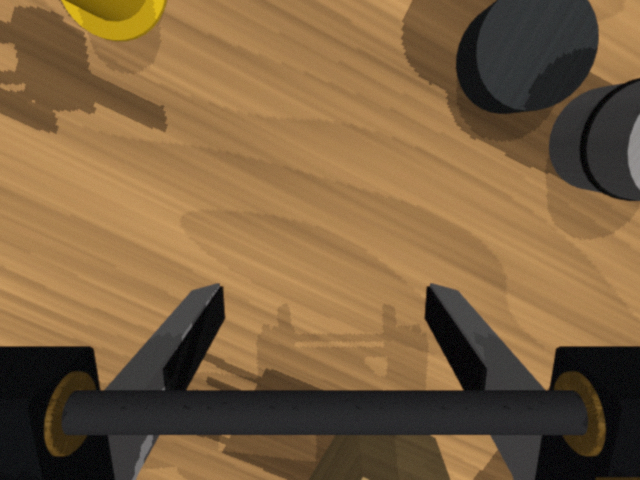

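The picture shows the table ahead of the gripper, with a black and a grey cylinder top right and a yellow pot top left. The rest is not in view yet, and the jog rows need all six keys.

```bash
python3 -m jog '[{"x":0.3,"y":0.2,"z":0.2,"ax":0,"ay":0,"az":0},{"x":0.7,"y":0.5,"z":0.5,"ax":0,"ay":0,"az":0},{"x":1,"y":0.8,"z":0.6,"ax":0,"ay":0,"az":0},{"x":1,"y":0.8,"z":0.6,"ax":0,"ay":0,"az":0}]' && python3 -m jog '[{"x":0.4,"y":0.3,"z":0,"ax":0,"ay":0,"az":0},{"x":0.8,"y":0.6,"z":0,"ax":0,"ay":0,"az":0},{"x":1,"y":0.8,"z":0,"ax":0,"ay":0,"az":0},{"x":1,"y":0.8,"z":0,"ax":0,"ay":0,"az":0},{"x":1,"y":0.8,"z":0,"ax":0,"ay":0,"az":0}]'; python3 -c "
from h import *
snap('w2')
t,s=cam('top'),cam('scene')
print(tri([(t,(634,287)),(s,(91,147))]),plane(s,(50,115),.08))"
```

```text
t: 0.55
tcp_pos: [0.35, -0.4093, 0.2685]
tool_rot: [0.972, 0.233, 0.002, 0.002]
force: [-0.2, -0.7, 0.3]
gripper_width: 1.001
finger_force: 0.0
t: 1.05
tcp_pos: [0.4456, -0.3322, 0.2646]
tool_rot: [0.973, 0.23, -0.001, -0.0]
force: [-1.0, -0.8, 0.2]
gripper_width: 0.997
finger_force: 0.0
(array([ 0.43830279, -0.54567111,  0.05238671]), [0.014923808472721026, 0.014923808472721203]) [ 0.40572615 -0.69021469  0.08      ]
```

View pics/w2.png

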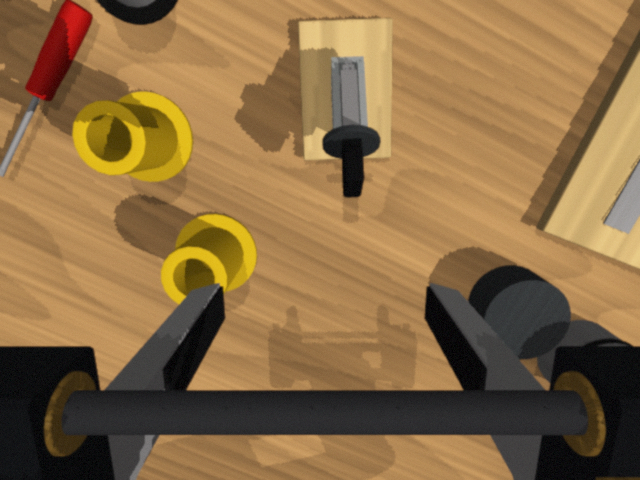

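The rest's foot has corners near (300,20), (391,18), (391,158) and (303,160). The black head spans about (340-365,138-195), with the collar at (351,141).

```bash
python3 - <<'E'
from h import *
c,im=load("w2")
P=[plane(c,p,.01)[:2] for p in((301,19),(391,18),(391,158),(304,160))]
print(np.round(P,3))
for a,b in((3,0),(2,1)):
    d=P[b]-P[a];print("yaw",np.degrees(np.arctan2(d[1],d[0])),np.linalg.norm(d))
d=P[1]-P[0];print(np.degrees(np.arctan2(d[1],d[0])),np.linalg.norm(d))
# trough edges: two side lines
for p in((333,58),(362,57),(351,195),(351,141)):print(p,plane(c,p,.09).round(3))
E
python3 -m jog '[{"x":0,"y":0,"z":0,"ax":0.13,"ay":-0.22,"az":0},{"x":0,"y":0,"z":0,"ax":0.26,"ay":-0.45,"az":0},{"x":0,"y":0,"z":0,"ax":0.39,"ay":-0.68,"az":0},{"x":0,"y":0,"z":0,"ax":0.51,"ay":-0.9,"az":0},{"x":0,"y":0,"z":0,"ax":0.51,"ay":-0.9,"az":0},{"x":0,"y":0,"z":0,"ax":0.51,"ay":-0.9,"az":0}]'
python3 -c "
from h import *
snap('w3');print(arm.read_state()['joint_positions'].round(2))"
```

```text
[[ 0.597 -0.23 ]
 [ 0.636 -0.306]
 [ 0.522 -0.369]
 [ 0.48  -0.29 ]]
yaw 27.089984168697693 0.13134025504687916
yaw 29.006471359647033 0.13026546919245102
-62.8488740418827 0.08542671160192772
(333, 58) [ 0.568 -0.277  0.09 ]
(362, 57) [ 0.579 -0.297  0.09 ]
(351, 195) [ 0.478 -0.34   0.09 ]
(351, 141) [ 0.518 -0.319  0.09 ]
t: 1.7
tcp_pos: [0.4445, -0.3334, 0.2651]
tool_rot: [0.942, 0.22, 0.245, -0.071]
force: [0.6, 0.1, -0.2]
gripper_width: 1.0
finger_force: 0.0
[-1.07 -0.    1.43  0.52  1.7   0.11]
```

View pics/w3.png

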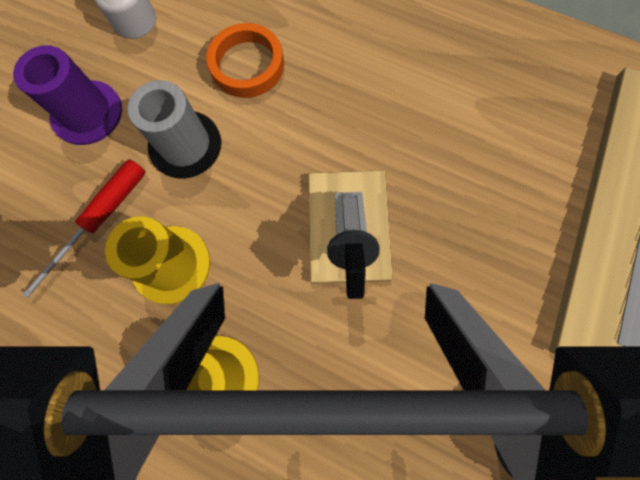

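The tilted view shows the rest foot, with the head at about (355,265) and the collar at (353,249). The grey pot is top left at (160,105). The wrist joints are still well inside their ranges.

```bash
cat >> h.py <<'E'
def go(pos,yaw,tilt):
    """shift (x100mm) and turn (x0.5rad) to TCP pos, tool x azimuth yaw deg, tool z tilted from down toward it"""
    s=arm.read_state();y=np.radians(yaw);t=np.radians(tilt)
    z=np.array([np.sin(t)*np.cos(y),np.sin(t)*np.sin(y),-np.cos(t)]);yy=np.array([np.sin(y),-np.cos(y),0])
    M=np.c_[np.cross(yy,z),yy,z];r=(R.from_matrix(M)*R.from_quat(s["tool_rot"]).inv()).as_rotvec()
    print("shift",((np.array(pos)-s["tcp_pos"])*10).round(3),"turn",(r*2).round(3))
E
python3 -c "
from h import *
go((.445,-.358,.2),28,60)"
```

```text
shift [-0.005 -0.252 -0.659] turn [ 0.447 -0.967  0.026]
```

```bash
python3 -m jog '[{"x":0,"y":-0.05,"z":-0.1,"ax":0.11,"ay":-0.24,"az":0},{"x":0,"y":-0.12,"z":-0.3,"ax":0.22,"ay":-0.48,"az":0.01},{"x":0,"y":-0.18,"z":-0.5,"ax":0.33,"ay":-0.72,"az":0.02},{"x":0,"y":-0.25,"z":-0.66,"ax":0.45,"ay":-0.97,"az":0.03},{"x":0,"y":-0.25,"z":-0.66,"ax":0.45,"ay":-0.97,"az":0.03},{"x":0,"y":-0.25,"z":-0.66,"ax":0.45,"ay":-0.97,"az":0.03}]'
python3 -c "
from h import *
c,im=snap('w4');print(arm.read_state()['joint_positions'].round(2));print(proj(c,(.498,-.329,.092)))
go((.445,-.358,.128),28,60)"
```

```text
t: 2.35
tcp_pos: [0.4466, -0.3567, 0.1995]
tool_rot: [0.839, 0.211, 0.486, -0.123]
force: [0.8, -0.1, 0.7]
gripper_width: 1.005
finger_force: 0.0
[-1.33  0.15  1.66  1.    1.66 -0.35]
[326.1499596  327.78834374]
shift [-0.021 -0.01  -0.734] turn [ 0.004  0.006 -0.013]
```

View pics/w4.png

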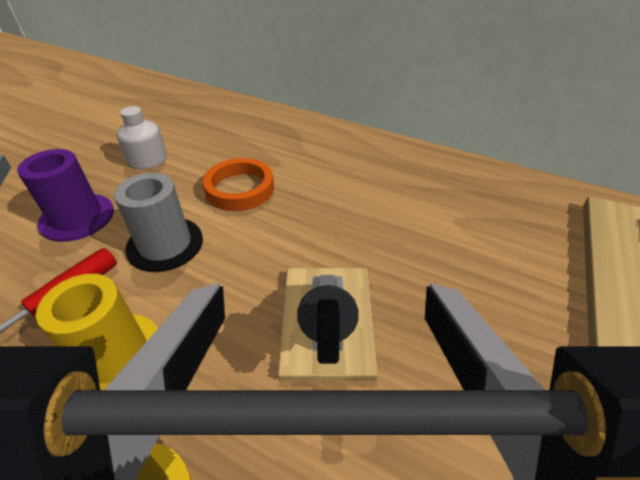

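Looking nearly along the spindle, its head's end face spans (317-339, 300-362) in front of the collar disc, centred at (327,314).

Run:
```python
from h import *
ob=[]
for n,(u0,u1,v0,v1) in {"w2":(325,380,160,215),"w3":(335,375,265,310),"w4":(305,350,335,375)}.items():
    c,im=load(n);m=(im[v0:v1,u0:u1].max(2)<45).astype(np.uint8)
    k,l,st,ce=cv2.connectedComponentsWithStats(m);i=1+st[1:,4].argmax()
    ys,xs=np.where(l==i);vb=ys.max();s=xs[ys>=vb-3];uv=((s.min()+s.max())/2+u0,vb+v0+.5);print(n,uv,s.max()-s.min()+1)
    ob.append((c,uv))
p,r=tri(ob);print("lower edge",p.round(4),np.round(r,4))
y=np.radians(28);zs=-np.array([.866*np.cos(y),.866*np.sin(y),-.5]);xs=np.array([.5*np.cos(y),.5*np.sin(y),.866])
H=p-.018*zs+.02*xs;print("head",H.round(4),"collar",(H-.028*zs).round(4))
for c,uv in ob: print(proj(c,p).round(1))
```

```text
w2 (np.float64(351.5), np.float64(196.5)) 16
w3 (np.float64(354.5), np.float64(297.5)) 16
w4 (np.float64(327.5), np.float64(362.5)) 20
lower edge [ 0.4765 -0.3414  0.0852] [0.0002 0.0004 0.0002]
head [ 0.4991 -0.3294  0.0936] collar [ 0.5205 -0.318   0.0796]
[351.4 196.3]
[354.8 297.9]
[327.2 362.3]
```

```bash
python3 -m jog '[{"x":0.01,"y":0,"z":-0.2,"ax":0,"ay":0,"az":0},{"x":0.02,"y":0.01,"z":-0.5,"ax":0,"ay":0,"az":0},{"x":0.04,"y":0.02,"z":-0.75,"ax":0,"ay":0,"az":0},{"x":0.04,"y":0.02,"z":-0.75,"ax":0,"ay":0,"az":0},{"x":0.04,"y":0.02,"z":-0.75,"ax":0,"ay":0,"az":0}]'
python3 -c "
from h import *
c,im=snap('w5')
m=(im[200:420,300:352].max(2)<45)
go((.512,-.3226,.085),28,60)
print(proj(c,(.4765,-.3414,.0852)));u=[np.where(r)[0]+300 for r in m]
for i in range(0,220,12):
  if len(u[i]):print(200+i,u[i].min(),u[i].max(),end='; ')
"
```

```text
t: 2.9
tcp_pos: [0.4514, -0.3552, 0.1274]
tool_rot: [0.839, 0.213, 0.486, -0.121]
force: [0.8, 0.7, 0.3]
gripper_width: 0.999
finger_force: 0.0
shift [ 0.608  0.331 -0.427] turn [ 0.008  0.01  -0.012]
[325.85546113 307.7438879 ]
224 317 331; 236 300 350; 248 300 350; 260 300 351; 272 300 351; 284 303 348; 296 314 339; 308 318 335; 392 328 328;
```

```bash
python3 -m jog '[{"x":0.12,"y":0.07,"z":-0.08,"ax":0,"ay":0,"az":0},{"x":0.28,"y":0.15,"z":-0.19,"ax":0,"ay":0,"az":0},{"x":0.44,"y":0.24,"z":-0.3,"ax":0,"ay":0,"az":0},{"x":0.55,"y":0.3,"z":-0.38,"ax":0,"ay":0,"az":0},{"x":0.61,"y":0.33,"z":-0.43,"ax":0,"ay":0,"az":0},{"x":0.61,"y":0.33,"z":-0.43,"ax":0,"ay":0,"az":0},{"x":0.61,"y":0.33,"z":-0.43,"ax":0,"ay":0,"az":0}]'
python3 -c "
from h import *
go((.512,-.3226,.085),28,60)"
```

```text
t: 3.65
tcp_pos: [0.5112, -0.3222, 0.0819]
tool_rot: [0.839, 0.211, 0.486, -0.122]
force: [-0.5, 0.0, 0.3]
gripper_width: 1.001
finger_force: 0.0
shift [ 0.008 -0.004  0.031] turn [-0.001  0.007 -0.008]
```

```bash
python3 -m jog '[{"x":0.01,"y":0,"z":0.03,"ax":0,"ay":0,"az":0},{"x":0.01,"y":0,"z":0.03,"ax":0,"ay":0,"az":0},{"x":0.01,"y":0,"z":0.03,"ax":0,"ay":0,"az":0},{"x":0.01,"y":0,"z":0.03,"ax":0,"ay":0,"az":0},{"x":0.01,"y":0,"z":0.03,"ax":0,"ay":0,"az":0},{"x":0.01,"y":0,"z":0.03,"ax":0,"ay":0,"az":0},{"x":0.01,"y":0,"z":0.03,"ax":0,"ay":0,"az":0},{"x":0.01,"y":0,"z":0.03,"ax":0,"ay":0,"az":0},{"x":0.01,"y":0,"z":0.03,"ax":0,"ay":0,"az":0},{"x":0.01,"y":0,"z":0.03,"ax":0,"ay":0,"az":0},{"x":0.01,"y":0,"z":0.03,"ax":0,"ay":0,"az":0},{"x":0.01,"y":0,"z":0.03,"ax":0,"ay":0,"az":0},{"x":0.01,"y":0,"z":0.03,"ax":0,"ay":0,"az":0},{"x":0.01,"y":0,"z":0.03,"ax":0,"ay":0,"az":0}]' 0
```

```text
t: 5.05
tcp_pos: [0.5121, -0.3222, 0.0845]
tool_rot: [0.839, 0.211, 0.486, -0.122]
force: [1.4, -0.9, -1.4]
gripper_width: 0.172
finger_force: 30.0
```

Gripped (0.172 × 94 = 16 mm). Lift straight up.

```bash
python3 -m jog '[{"x":0,"y":0,"z":0.05,"ax":0,"ay":0,"az":0},{"x":0,"y":0,"z":0.15,"ax":0,"ay":0,"az":0},{"x":0,"y":0,"z":0.3,"ax":0,"ay":0,"az":0},{"x":0,"y":0,"z":0.5,"ax":0,"ay":0,"az":0},{"x":0,"y":0,"z":0.7,"ax":0,"ay":0,"az":0},{"x":0,"y":0,"z":0.9,"ax":0,"ay":0,"az":0},{"x":0,"y":0,"z":1,"ax":0,"ay":0,"az":0},{"x":0,"y":0,"z":1,"ax":0,"ay":0,"az":0}]'
python3 - <<'E'
from h import *
# pot rim: ellipse centres, wrist views w3,w4 and fixed cameras
from math import pi
ob=[]
def rim(im,box):
    u0,u1,v0,v1=box;g=im[v0:v1,u0:u1].astype(int)
    m=((g.max(2)-g.min(2)<28)&(g.max(2)>85)).astype(np.uint8)*255
    cv2.imwrite(f"pics/m{u0}.png",m)
    cs,_=cv2.findContours(m,cv2.RETR_CCOMP,cv2.CHAIN_APPROX_NONE)
    for c in sorted(cs,key=cv2.contourArea)[-3:]:
        if len(c)>5:
            e=cv2.fitEllipse(c);print("  ",cv2.contourArea(c),np.round((e[0][0]+u0,e[0][1]+v0,*e[1],e[2]),1))
for n,b in {"w3":(120,235,70,185),"w4":(110,210,165,275)}.items():
    print(n);rim(load(n)[1],b)
print("top");rim(cv2.imread("pics/top0.png"),(360,412,185,245))
print("scene");rim(cv2.imread("pics/scene0.png"),(238,290,225,290))
go((.5,-.3,.25),28,0)
E
```

```text
t: 5.85
tcp_pos: [0.5122, -0.3218, 0.1869]
tool_rot: [0.839, 0.213, 0.487, -0.121]
force: [-0.7, -0.1, -1.9]
gripper_width: 0.169
finger_force: 30.0
w3
   7.0 [141.5 114.    2.4   4.5 144.5]
   422.0 [163.3 105.2  21.8  33.4  12.4]
   3639.0 [167.2 116.8  52.9  97.3 133.5]
w4
   52.0 [141.5 166.3   3.2  27.9  88.8]
   156.0 [155.4 186.5  12.6  18.  175.1]
   3460.0 [155.1 210.3  53.7  97.6 148.6]
top
   343.0 [388.6 208.   20.4  21.5  81.4]
   767.0 [388.5 208.2  30.6  32.  118.5]
scene
   218.5 [258.7 244.1  15.4  18.3  82.4]
   651.0 [258.4 247.7  27.1  36.7  25.6]
shift [-0.122  0.218  0.631] turn [-0.985  1.856 -0.015]
```

```bash
python3 -m jog '[{"x":0,"y":0.1,"z":0.1,"ax":-0.12,"ay":0.23,"az":0},{"x":-0.03,"y":0.3,"z":0.2,"ax":-0.24,"ay":0.46,"az":0},{"x":-0.06,"y":0.6,"z":0.3,"ax":-0.37,"ay":0.69,"az":0},{"x":-0.1,"y":0.9,"z":0.4,"ax":-0.49,"ay":0.93,"az":-0.01},{"x":-0.1,"y":1,"z":0.4,"ax":-0.49,"ay":0.93,"az":-0.01}]' && python3 -m jog '[{"x":0,"y":0.2,"z":0.1,"ax":-0.12,"ay":0.23,"az":0},{"x":-0.03,"y":0.5,"z":0.2,"ax":-0.24,"ay":0.46,"az":0},{"x":-0.06,"y":0.8,"z":0.25,"ax":-0.37,"ay":0.69,"az":0},{"x":-0.1,"y":1,"z":0.25,"ax":-0.49,"ay":0.93,"az":-0.01},{"x":-0.1,"y":1,"z":0.25,"ax":-0.49,"ay":0.93,"az":-0.01},{"x":-0.1,"y":1,"z":0.25,"ax":-0.49,"ay":0.93,"az":-0.01},{"x":-0.1,"y":1,"z":0.25,"ax":-0.49,"ay":0.93,"az":-0.01}]'
python3 -c "
from h import *
c,im=snap('w6');print(arm.read_state()['joint_positions'].round(2))
go((.56,-.07,.25),28,0)"
```

```text
t: 6.35
tcp_pos: [0.5043, -0.2178, 0.2297]
tool_rot: [0.936, 0.237, 0.253, -0.062]
force: [0.6, 0.4, -1.6]
gripper_width: 0.173
finger_force: 30.0
t: 7.05
tcp_pos: [0.4911, -0.1227, 0.2477]
tool_rot: [0.971, 0.237, -0.002, -0.002]
force: [0.7, -0.1, -2.4]
gripper_width: 0.166
finger_force: 30.0
[-0.36 -0.01  1.39  0.    1.77  0.73]
shift [0.69  0.532 0.018] turn [-0.006 -0.006  0.021]
```

View pics/w6.png

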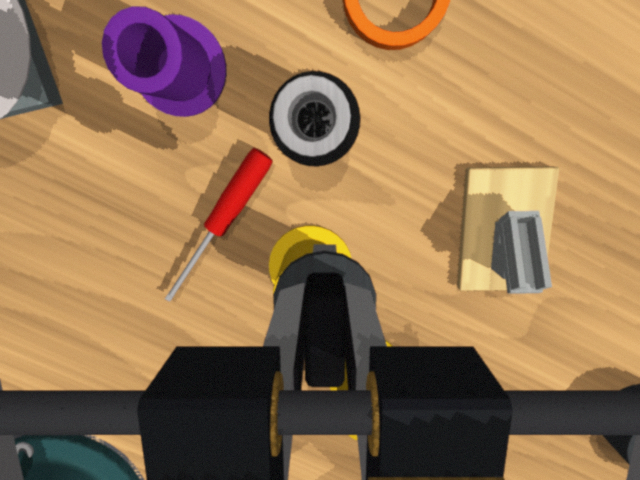

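The grey pot is seen from above with its rim centred near (312,117). The spindle hangs from the pads with its collar at about (325,290), and the rest (bottom right) is empty.

Run:
```python
from h import *
c,im=load("w6");u0,v0=255,60;g=im[v0:180,u0:375].astype(int)
m=((g.max(2)-g.min(2)<25)&(g.max(2)>95)).astype(np.uint8)
k,l,st,ce=cv2.connectedComponentsWithStats(m);m=(l==1+st[1:,4].argmax()).astype(np.uint8)
cs,hr=cv2.findContours(m,cv2.RETR_CCOMP,cv2.CHAIN_APPROX_NONE)
E=[cv2.fitEllipse(x) for x in sorted(cs,key=len)[-2:]]
for e in E: print(np.round((e[0][0]+u0,e[0][1]+v0,*e[1]),1))
uo=(E[1][0][0]+u0,E[1][0][1]+v0);t=cam("top");s=cam("scene")
p,r=tri([(c,uo),(t,(388.5,208.1))]);print(p.round(4),np.round(r,4),plane(c,uo,.085).round(4),plane(t,(388.5,208.1),.085).round(4))
cv2.imwrite("pics/sc1.png",cv2.resize(arm.camera("scene")[100:260,130:340,::-1],None,fx=3.5,fy=3.5))
cv2.imwrite("pics/tp1.png",arm.camera("top")[...,::-1])
# expected axis in scene view: tip, collar
st=arm.read_state();T=st["tcp_pos"]
for d in(.0168,-.0112,-.0862):print(d,proj(s,T+[0,0,d]).round(1))
```

```text
[312.9 116.7  44.8  50.2]
[311.5 115.4  76.4  80. ]
[ 0.5653 -0.0705  0.0789] [0.0006 0.0006] [ 0.5654 -0.0703  0.085 ] [ 0.5635 -0.0705  0.085 ]
0.0168 [239.2 147.3]
-0.0112 [241.3 158.2]
-0.0862 [246.3 184.5]
```

View pics/sc1.png

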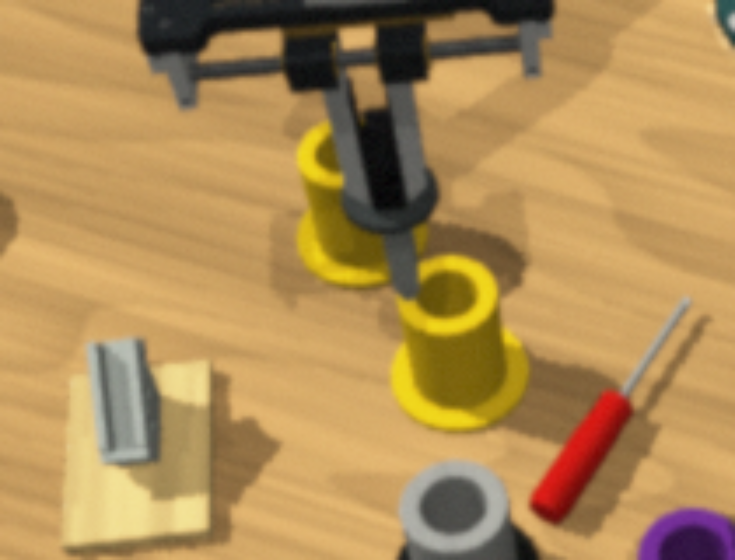

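The scene crop shows the spindle hanging upright in the grip. Its tip at full-frame (246.6,184.3) matches the predicted (246.3,184.5), so the grip held its alignment.

```bash
python3 -m jog '[{"x":0.15,"y":0.1,"z":0,"ax":0,"ay":0,"az":0},{"x":0.4,"y":0.3,"z":0,"ax":0,"ay":0,"az":0},{"x":0.65,"y":0.46,"z":0,"ax":0,"ay":0,"az":0},{"x":0.74,"y":0.52,"z":0,"ax":0,"ay":0,"az":0.02},{"x":0.74,"y":0.52,"z":-0.15,"ax":0,"ay":0,"az":0.02},{"x":0.74,"y":0.52,"z":-0.3,"ax":0,"ay":0,"az":0.02},{"x":0.74,"y":0.52,"z":-0.4,"ax":0,"ay":0,"az":0.02},{"x":0.74,"y":0.52,"z":-0.4,"ax":0,"ay":0,"az":0.02},{"x":0.74,"y":0.52,"z":-0.4,"ax":0,"ay":0,"az":0.02}]'
python3 - <<'E'
from h import *
cv2.imwrite("pics/sc2.png",cv2.resize(arm.camera("scene")[150:300,200:330,::-1],None,fx=4,fy=4))
T=arm.read_state()["tcp_pos"];s=cam("scene")
print(proj(s,T+[0,0,-.0862]),proj(s,(.5645,-.0704,.085)))
go((.5645,-.0704,.101),28,0)
E
```

```text
t: 8.1
tcp_pos: [0.5653, -0.0703, 0.2091]
tool_rot: [0.97, 0.243, -0.001, -0.001]
force: [-0.5, -0.2, -1.3]
gripper_width: 0.172
finger_force: 30.0
[257.73982142 234.20799073] [259.98439732 244.30430618]
shift [-0.013 -0.    -1.089] turn [-0.002 -0.001 -0.003]
```

View pics/sc2.png

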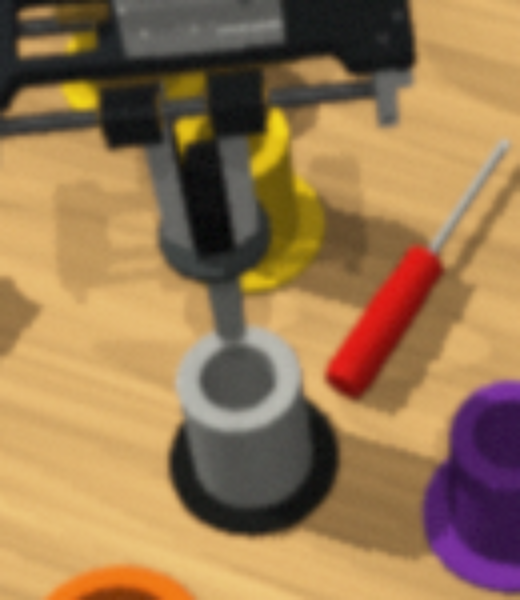

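The tip at crop (230,335) sits over the grey pot's rim centre at (240,378), as projected. Lowering.

```bash
python3 -m jog '[{"x":-0.01,"y":0,"z":-0.1,"ax":0,"ay":0,"az":0},{"x":-0.01,"y":0,"z":-0.25,"ax":0,"ay":0,"az":0},{"x":-0.01,"y":0,"z":-0.4,"ax":0,"ay":0,"az":0},{"x":-0.01,"y":0,"z":-0.55,"ax":0,"ay":0,"az":0},{"x":-0.01,"y":0,"z":-0.7,"ax":0,"ay":0,"az":0},{"x":-0.01,"y":0,"z":-0.85,"ax":0,"ay":0,"az":0},{"x":-0.01,"y":0,"z":-0.95,"ax":0,"ay":0,"az":0},{"x":-0.01,"y":0,"z":-1,"ax":0,"ay":0,"az":0},{"x":-0.01,"y":0,"z":-1,"ax":0,"ay":0,"az":0}]' && python3 -m jog '[{"x":0,"y":0,"z":-0.03,"ax":0,"ay":0,"az":0},{"x":0,"y":0,"z":-0.06,"ax":0,"ay":0,"az":0},{"x":0,"y":0,"z":-0.08,"ax":0,"ay":0,"az":0},{"x":0,"y":0,"z":-0.08,"ax":0,"ay":0,"az":0}]'
```

```text
t: 9.05
tcp_pos: [0.5646, -0.0698, 0.1085]
tool_rot: [0.97, 0.243, -0.001, -0.001]
force: [0.1, 0.1, -2.2]
gripper_width: 0.17
finger_force: 30.0
t: 9.45
tcp_pos: [0.565, -0.0699, 0.1014]
tool_rot: [0.97, 0.243, -0.001, -0.001]
force: [-0.5, 0.0, -2.5]
gripper_width: 0.172
finger_force: 30.0
```

```bash
for i in 1 2 3 4; do :; done; python3 -m jog '[{"x":0,"y":0,"z":-0.02,"ax":0,"ay":0,"az":0},{"x":0,"y":0,"z":-0.03,"ax":0,"ay":0,"az":0},{"x":0,"y":0,"z":-0.03,"ax":0,"ay":0,"az":0},{"x":0,"y":0,"z":-0.03,"ax":0,"ay":0,"az":0}]'; python3 -m jog '[{"x":0,"y":0,"z":-0.01,"ax":0,"ay":0,"az":0},{"x":0,"y":0,"z":-0.02,"ax":0,"ay":0,"az":0},{"x":0,"y":0,"z":-0.02,"ax":0,"ay":0,"az":0},{"x":0,"y":0,"z":-0.02,"ax":0,"ay":0,"az":0}]'
```

```text
t: 9.85
tcp_pos: [0.5651, -0.0699, 0.0985]
tool_rot: [0.97, 0.243, -0.0, -0.001]
force: [-0.2, 0.3, -1.3]
gripper_width: 0.167
finger_force: 30.0
t: 10.25
tcp_pos: [0.565, -0.0699, 0.0964]
tool_rot: [0.97, 0.243, -0.001, -0.001]
force: [-1.1, 0.2, -1.5]
gripper_width: 0.167
finger_force: 30.0
```

```bash
python3 -m jog '[{"x":0,"y":0,"z":-0.01,"ax":0,"ay":0,"az":0},{"x":0,"y":0,"z":-0.01,"ax":0,"ay":0,"az":0},{"x":0,"y":0,"z":-0.01,"ax":0,"ay":0,"az":0}]'; python3 -m jog '[{"x":0,"y":0,"z":-0.01,"ax":0,"ay":0,"az":0},{"x":0,"y":0,"z":-0.01,"ax":0,"ay":0,"az":0},{"x":0,"y":0,"z":-0.01,"ax":0,"ay":0,"az":0}]'
```

```text
t: 10.55
tcp_pos: [0.565, -0.0699, 0.0955]
tool_rot: [0.97, 0.243, -0.0, -0.001]
force: [0.0, -0.4, -2.3]
gripper_width: 0.166
finger_force: 30.0
t: 10.85
tcp_pos: [0.5651, -0.0699, 0.0945]
tool_rot: [0.97, 0.243, -0.0, -0.001]
force: [0.0, 0.5, -1.8]
gripper_width: 0.166
finger_force: 30.0
```

```bash
python3 -m jog '[{"x":0,"y":0,"z":-0.01,"ax":0,"ay":0,"az":0},{"x":0,"y":0,"z":-0.01,"ax":0,"ay":0,"az":0},{"x":0,"y":0,"z":-0.01,"ax":0,"ay":0,"az":0}]'; python3 -m jog '[{"x":0,"y":0,"z":-0.01,"ax":0,"ay":0,"az":0},{"x":0,"y":0,"z":-0.01,"ax":0,"ay":0,"az":0},{"x":0,"y":0,"z":-0.01,"ax":0,"ay":0,"az":0}]'
python3 - <<'E'
from h import *
cv2.imwrite("pics/sc3.png",cv2.resize(arm.camera("scene")[180:290,200:320,::-1],None,fx=5,fy=5))
E
```

```text
t: 11.15
tcp_pos: [0.5651, -0.0699, 0.0945]
tool_rot: [0.97, 0.243, -0.0, -0.001]
force: [-2.9, 0.3, 4.2]
gripper_width: 0.168
finger_force: 30.0
t: 11.45
tcp_pos: [0.5651, -0.07, 0.0944]
tool_rot: [0.97, 0.243, 0.0, -0.001]
force: [-5.4, -0.1, 7.9]
gripper_width: 0.168
finger_force: 30.0
```

View pics/sc3.png

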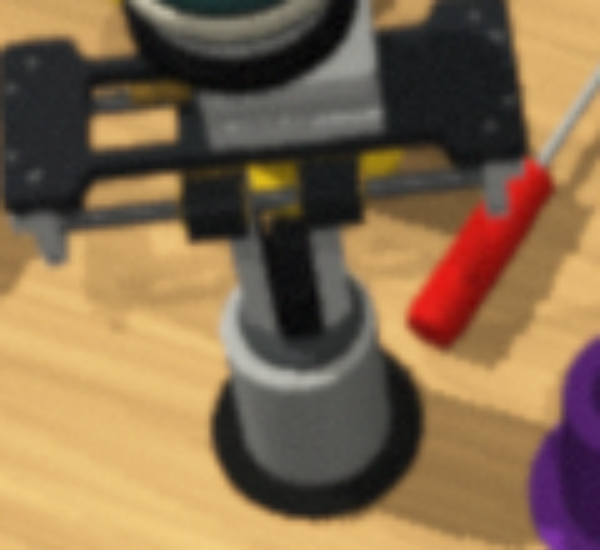

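The collar is seated on the grey rim (crop (300,350)), and the contact force of about 8 N confirms it. Release.

```bash
python3 -m jog '[{"x":0,"y":0,"z":0.015,"ax":0,"ay":0,"az":0},{"x":0,"y":0,"z":0.015,"ax":0,"ay":0,"az":0}]'; python3 -m jog '[{"x":0,"y":0,"z":0,"ax":0,"ay":0,"az":0},{"x":0,"y":0,"z":0,"ax":0,"ay":0,"az":0},{"x":0,"y":0,"z":0,"ax":0,"ay":0,"az":0},{"x":0,"y":0,"z":0,"ax":0,"ay":0,"az":0},{"x":0,"y":0,"z":0,"ax":0,"ay":0,"az":0},{"x":0,"y":0,"z":0,"ax":0,"ay":0,"az":0},{"x":0,"y":0,"z":0,"ax":0,"ay":0,"az":0},{"x":0,"y":0,"z":0,"ax":0,"ay":0,"az":0}]' 0.6 && python3 -m jog '[{"x":0,"y":0,"z":0.1,"ax":0,"ay":0,"az":0},{"x":0,"y":0,"z":0.3,"ax":0,"ay":0,"az":0},{"x":0,"y":0,"z":0.6,"ax":0,"ay":0,"az":0},{"x":0,"y":0,"z":0.9,"ax":0,"ay":0,"az":0},{"x":0,"y":0,"z":1,"ax":0,"ay":0,"az":0},{"x":0,"y":0,"z":1,"ax":0,"ay":0,"az":0}]'
```

```text
t: 11.7
tcp_pos: [0.5653, -0.07, 0.0944]
tool_rot: [0.97, 0.243, -0.0, -0.001]
force: [-2.5, -0.4, 3.7]
gripper_width: 0.171
finger_force: 30.0
t: 12.5
tcp_pos: [0.5651, -0.0699, 0.094]
tool_rot: [0.97, 0.243, -0.0, -0.001]
force: [-0.2, 0.2, -0.6]
gripper_width: 0.595
finger_force: 0.0
t: 13.1
tcp_pos: [0.5662, -0.0702, 0.1966]
tool_rot: [0.97, 0.243, 0.002, 0.0]
force: [0.8, 0.1, -0.5]
gripper_width: 0.598
finger_force: 0.0
```

```bash
python3 -m jog '[{"x":-0.2,"y":0.3,"z":0.2,"ax":0,"ay":0,"az":0},{"x":-0.5,"y":0.7,"z":0.5,"ax":0,"ay":0,"az":0},{"x":-0.8,"y":1,"z":0.6,"ax":0,"ay":0,"az":0},{"x":-0.8,"y":1,"z":0.6,"ax":0,"ay":0,"az":0}]' && python3 -m jog '[{"x":-0.3,"y":0.4,"z":0,"ax":0,"ay":0,"az":0},{"x":-0.6,"y":0.8,"z":0,"ax":0,"ay":0,"az":0},{"x":-0.8,"y":1,"z":0,"ax":0,"ay":0,"az":0},{"x":-0.8,"y":1,"z":0,"ax":0,"ay":0,"az":0}]' && python3 -m jog '[{"x":0,"y":0.4,"z":0,"ax":0,"ay":0,"az":0},{"x":0,"y":0.6,"z":0,"ax":0,"ay":0,"az":0},{"x":0,"y":0.6,"z":0,"ax":0,"ay":0,"az":0},{"x":0,"y":0.6,"z":0,"ax":0,"ay":0,"az":0},{"x":0,"y":0.6,"z":0,"ax":0,"ay":0,"az":0}]'
python3 - <<'E'
from h import *
c,im=snap("h1");q=proj(c,(.471,.262,.085));print(q,c[4][:3,3])
u,v=q.astype(int);g=cv2.cvtColor(im,cv2.COLOR_BGR2GRAY)[max(0,v-84):v+84:7,max(0,u-84):u+84:6]
for r in g:print(' '.join(f"{x:3d}" for x in r))
E
```

```text
t: 13.5
tcp_pos: [0.483, 0.0332, 0.2558]
tool_rot: [0.969, 0.245, 0.001, -0.001]
force: [-0.6, 0.1, 0.4]
gripper_width: 0.603
finger_force: 0.0
t: 13.9
tcp_pos: [0.4031, 0.1316, 0.2524]
tool_rot: [0.97, 0.245, -0.002, -0.001]
force: [1.1, -1.2, 0.8]
gripper_width: 0.6
finger_force: 0.0
t: 14.4
tcp_pos: [0.4055, 0.1888, 0.2532]
tool_rot: [0.97, 0.242, -0.001, -0.0]
force: [0.4, 0.5, 0.6]
gripper_width: 0.597
finger_force: 0.0
[284.17954672 113.04514442] [0.47222234 0.22562513 0.43280174]
107 107 192 215 216 214 215 214 214 213 215 215 212 215 218 216 216 217 216 215 216 217 218 217 216 215 215 153
102 193 214 212 214 214 214 215 215 215 213 215 216 213 215 218 216 213 216 217 218 217 216 213 218 214 216 217
144 211 212 211 212 215 215 214 214 213 216 214 218 216 217 213 216 215 216 216 216 215 215 215 217 216 214 216
210 212 214 214 212 210 213 216 213 213 215 217 215 217 214 216 216 217 216 215 216 216 216 216 215 216 217 216
214 215 213 211 212 212 213 214 216 215 214 216 216 215 216 215 215 216 215 217 215 216 215 216 217 216 216 215
211 213 214 214 211 211 213 215 214 213 215 189 
[... 1379 characters left out ...]
 213 211 212 211 211 211 211
207 209 209 209 211 210 209 209 212 210 210 206 191 139  88  78 111 169 187 212 207 210 210 209 213 210 212 210
103 207 209 208 208 207 212 208 210 210 209 208 211 208 210 212 210 210 211 212 211 208 210 209 210 209 209 210
140 156 208 213 207 209 210 209 211 210 208 209 211 212 209 210 211 211 210 210 210 211 208 212 211 208 208 214
140 140 171 209 209 210 211 209 208 209 212 212 209 212 210 210 211 209 211 209 211 209 210 210 213 208 212 211
141 146 143 124 207 210 211 212 210 211 211 212 208 210 208 211 211 213 212 211 210 211 211 211 212 211 210 134
149 138 136 141  97 206 211 211 213 207 209 209 210 209 211 211 213 211 207 210 207 211 208 210 210 200 142 135
```

```bash
python3 -m jog '[{"x":0,"y":0.4,"z":0,"ax":0,"ay":0,"az":0},{"x":0,"y":0.8,"z":0,"ax":0,"ay":0,"az":0},{"x":0,"y":0.8,"z":0,"ax":0,"ay":0,"az":0},{"x":0,"y":0.8,"z":0,"ax":0,"ay":0,"az":0},{"x":0,"y":0.8,"z":0,"ax":0,"ay":0,"az":0}]'
cat > hub.py <<'E'
from h import *
def rects(c,im,guess):
    q=proj(c,guess);u0,v0=(q-95).clip(0).astype(int);g=cv2.cvtColor(im,cv2.COLOR_BGR2GRAY)[v0:v0+190,u0:u0+190]
    out=[];qq=tuple((q-[u0,v0]).astype(int))
    d=(g<130).astype(np.uint8);k,l,st,ce=cv2.connectedComponentsWithStats(d)
    i=min((i for i in range(1,k) if st[i,4]>300 and max(st[i,2:4])<70),key=lambda i:np.hypot(*(ce[i]-qq)))
    b=((g>130)&(g<200)).astype(np.uint8);b=cv2.morphologyEx(b,cv2.MORPH_OPEN,np.ones((5,5)))
    k2,l2,s2,c2=cv2.connectedComponentsWithStats(b);j=min((j for j in range(1,k2) if s2[j,4]>1500),key=lambda j:np.hypot(*(c2[j]-ce[i])))
    for m in(l==i,l2==j):
        cs,_=cv2.findContours(m.astype(np.uint8),cv2.RETR_EXTERNAL,cv2.CHAIN_APPROX_NONE)
        h=max(cs,key=cv2.contourArea)[:,0]+[u0,v0]
        w=np.array([plane(c,p,.085)[:2] for p in h],np.float32)
        r=cv2.minAreaRect(w*1000);bx=cv2.boxPoints(r);e=bx[1]-bx[0];f=bx[2]-bx[1];L=e if np.hypot(*e)>np.hypot(*f) else f
        C=np.r_[np.array(r[0])/1000,.085];out.append(proj(c,C));print("centre",C.round(4),"size",np.round(r[1],1),"long yaw",round(float(np.degrees(np.arctan2(L[1],L[0]))%180),1))
    return out
if __name__=="__main__":
    c2,im2=snap("h2");c1,im1=load("h1")
    a=rects(c1,im1,(.471,.262,.085));b=rects(c2,im2,(.471,.262,.085))
    for x,y in zip(a,b):print(tri([(c1,x),(c2,y)]))
E
python3 hub.py
```

```text
t: 14.95
tcp_pos: [0.4053, 0.2689, 0.254]
tool_rot: [0.97, 0.242, -0.0, -0.0]
force: [0.0, -0.6, -0.5]
gripper_width: 0.601
finger_force: 0.0
centre [0.4742 0.2612 0.085 ] size [27.7 16.9] long yaw 39.2
centre [0.4738 0.2619 0.085 ] size [50.2 50.4] long yaw 130.1
centre [0.474  0.2613 0.085 ] size [28.3 17.8] long yaw 39.9
centre [0.4516 0.2465 0.085 ] size [110.8 161.2] long yaw 117.4
(array([0.47406297, 0.26123547, 0.08438725]), [9.968167176417092e-05, 9.968167176398287e-05])
(array([0.46462628, 0.25651079, 0.15592953]), [0.009114600380339873, 0.009114600380339852])
```

The hub centre is (0.4741, 0.2614) at a measured height of 0.0844, with the slot's long axis at 40°. Back to the spindle for a fresh look at it.

```bash
python3 -m jog '[{"x":0.05,"y":-0.3,"z":0,"ax":0,"ay":0,"az":0},{"x":0.1,"y":-0.7,"z":0,"ax":0,"ay":0,"az":0},{"x":0.2,"y":-1,"z":0,"ax":0,"ay":0,"az":0}]' && python3 -m jog '[{"x":0.1,"y":-0.4,"z":0,"ax":0,"ay":0,"az":0},{"x":0.2,"y":-0.8,"z":0,"ax":0,"ay":0,"az":0},{"x":0.3,"y":-1,"z":0,"ax":0,"ay":0,"az":0}]' && python3 -m jog '[{"x":0.1,"y":-0.4,"z":0,"ax":0,"ay":0,"az":0},{"x":0.2,"y":-0.8,"z":0,"ax":0,"ay":0,"az":0},{"x":0.2,"y":-1,"z":0,"ax":0,"ay":0,"az":0}]' && python3 -m jog '[{"x":0.1,"y":-0.4,"z":0,"ax":0,"ay":0,"az":0},{"x":0.2,"y":-0.8,"z":0,"ax":0,"ay":0,"az":0},{"x":0.2,"y":-0.8,"z":0,"ax":0,"ay":0,"az":0},{"x":0.2,"y":-0.8,"z":0,"ax":0,"ay":0,"az":0},{"x":0.2,"y":-0.8,"z":0,"ax":0,"ay":0,"az":0}]'
python3 - <<'E'
from h import *
c,im=snap("p1");q=proj(c,(.565,-.070,.131));print(q,c[4][:3,3])
u,v=q.astype(int);g=cv2.cvtColor(im,cv2.COLOR_BGR2GRAY)[max(0,v-55):v+65:4,max(0,u-60):u+60:4]
for r in g:print(' '.join(f"{x:3d}" for x in r))
E
```

```text
t: 15.3
tcp_pos: [0.4248, 0.1675, 0.2545]
tool_rot: [0.97, 0.242, 0.0, -0.0]
force: [1.0, 0.5, 0.2]
gripper_width: 0.601
finger_force: 0.0
t: 15.6
tcp_pos: [0.455, 0.0662, 0.2545]
tool_rot: [0.971, 0.241, -0.0, -0.0]
force: [-0.3, -0.2, -0.1]
gripper_width: 0.603
finger_force: 0.0
t: 15.9
tcp_pos: [0.475, -0.0339, 0.2539]
tool_rot: [0.971, 0.241, -0.001, -0.0]
force: [0.1, -0.3, 1.0]
gripper_width: 0.6
finger_force: 0.0
t: 16.4
tcp_pos: [0.4946, -0.1097, 0.2543]
tool_rot: [0.97, 0.243, -0.0, -0.001]
force: [0.5, -0.7, -0.2]
gripper_width: 0.601
finger_force: 0.0
[323.98421687 127.23724018] [ 0.56095204 -0.07305875  0.43409007]
108 106 102  99 105 146 158 160 158 167 173 169 166 168 176 175 172 169 174 171 171 162 162 171 178 186 186 187 180 179
104 105 110 104 100 101 106 150 161 157 167 171 175 171 170 173 174 173 168 168 169 175 170 159 172 177 180 189 185 182
108 103 103 106 111 103 100 102 106 153 160 160 153 143 143 139 169 169 177 174 166 168 169 170 171 172 169 175 182 186
114 108 105 102 101 107 113 106 102 102 110 109  77  37  29  21  25  31  72 140 174 173 168 172 171 169 1
[... 2434 characters left out ...]
 138 172 171 170 135  32  20  23  20  27  38  31  20  25  20  19  57 140 156 175 163 161 167 172 167
 69  76  84  79  69 146 177 174 172 151 147 117  44  19  23  22  21  22  20  59 117 127 131 146 181 177 174 159 164 172
 75  80  83  77  80 149 168 172 174 166 149 144 147 143 136 129 119 133 135 137 134 131 129 129 154 172 183 180 169 159
 81  79  74  71 136 161 168 167 170 171 149 149 144 142 146 147 141 139 135 140 138 135 132 146 148 150 154 177 180 177
 81  77  70 103 143 167 166 165 169 167 154 149 145 145 142 144 146 141 140 138 133 135 140 156 154 155 146 153 166 178
 82  76  81 146 162 159 162 166 168 166 163 147 145 146 147 145 141 139 140 139 138 135 153 157 158 154 154 149 147 153
```

Run:
```python
from h import *
c,im=load("p1");q=proj(c,(.565,-.07,.131)).astype(int);g=cv2.cvtColor(im,cv2.COLOR_BGR2GRAY)
g=cv2.GaussianBlur(g,(3,3),0)
for n,th,z in(("head",34,.131),("collar",88,.091)):
    k,l,st,ce=cv2.connectedComponentsWithStats((g<th).astype(np.uint8));m=(l==l[q[1],q[0]]).astype(np.uint8)
    if n=="head":m=cv2.morphologyEx(m,cv2.MORPH_OPEN,np.ones((9,9)))
    h=max(cv2.findContours(m,cv2.RETR_EXTERNAL,cv2.CHAIN_APPROX_NONE)[0],key=cv2.contourArea)[:,0]
    w=np.array([plane(c,p,z)[:2] for p in h],np.float32)*1000
    r=cv2.minAreaRect(w);b=cv2.boxPoints(r);e=max((b[1]-b[0],b[2]-b[1]),key=np.linalg.norm)
    print(n,np.round(r[0],1),np.round(r[1],1),np.degrees(np.arctan2(e[1],e[0]))%180,"circle",np.round(cv2.minEnclosingCircle(w),1) if 0 else cv2.fitEllipse(w))
go((.565,-.07,.097),28,0)
```

```text
head [562.7 -69.6] [38.9 15.5] 27.608345 circle ((562.8946533203125, -69.31806945800781), (16.689464569091797, 47.05521011352539), 118.34497833251953)
collar [562.8 -69.2] [48.  48.7] 91.901596 circle ((562.708984375, -69.23771667480469), (48.06086730957031, 48.400169372558594), 4.104867458343506)
shift [ 0.703  0.393 -1.574] turn [-0.003 -0.002 -0.006]
```

```bash
python3 -m jog '[{"x":0.2,"y":0.1,"z":0,"ax":0,"ay":0,"az":0},{"x":0.5,"y":0.28,"z":0,"ax":0,"ay":0,"az":0},{"x":0.705,"y":0.395,"z":-0.1,"ax":0,"ay":0,"az":0},{"x":0.705,"y":0.395,"z":-0.4,"ax":0,"ay":0,"az":0},{"x":0.705,"y":0.395,"z":-0.7,"ax":0,"ay":0,"az":0},{"x":0.705,"y":0.395,"z":-0.9,"ax":0,"ay":0,"az":0},{"x":0.705,"y":0.395,"z":-0.9,"ax":0,"ay":0,"az":0},{"x":0.705,"y":0.395,"z":-0.9,"ax":0,"ay":0,"az":0}]'; python3 -c "
from h import *
go((.5651,-.0699,.0957),28,0)"
```

```text
t: 17.25
tcp_pos: [0.5655, -0.0695, 0.1647]
tool_rot: [0.97, 0.244, -0.0, -0.001]
force: [0.7, -0.7, 0.9]
gripper_width: 0.598
finger_force: 0.0
shift [-0.004 -0.004 -0.69 ] turn [-0.003 -0.002 -0.007]
```

```bash
python3 -m jog '[{"x":0,"y":0,"z":-0.15,"ax":0,"ay":0,"az":0},{"x":0,"y":0,"z":-0.35,"ax":0,"ay":0,"az":0},{"x":0,"y":0,"z":-0.55,"ax":0,"ay":0,"az":0},{"x":0,"y":0,"z":-0.65,"ax":0,"ay":0,"az":0},{"x":0,"y":0,"z":-0.69,"ax":0,"ay":0,"az":0},{"x":0,"y":0,"z":-0.69,"ax":0,"ay":0,"az":0},{"x":0,"y":0,"z":-0.69,"ax":0,"ay":0,"az":0}]' && python3 -m jog '[{"x":0,"y":0,"z":0,"ax":0,"ay":0,"az":0},{"x":0,"y":0,"z":0,"ax":0,"ay":0,"az":0},{"x":0,"y":0,"z":0,"ax":0,"ay":0,"az":0},{"x":0,"y":0,"z":0,"ax":0,"ay":0,"az":0},{"x":0,"y":0,"z":0,"ax":0,"ay":0,"az":0},{"x":0,"y":0,"z":0,"ax":0,"ay":0,"az":0},{"x":0,"y":0,"z":0,"ax":0,"ay":0,"az":0},{"x":0,"y":0,"z":0,"ax":0,"ay":0,"az":0},{"x":0,"y":0,"z":0,"ax":0,"ay":0,"az":0},{"x":0,"y":0,"z":0,"ax":0,"ay":0,"az":0}]' 0
```

```text
t: 17.95
tcp_pos: [0.5663, -0.0706, 0.0962]
tool_rot: [0.97, 0.243, 0.001, -0.0]
force: [0.0, -0.1, 0.4]
gripper_width: 0.603
finger_force: 0.0
t: 18.95
tcp_pos: [0.5655, -0.0703, 0.095]
tool_rot: [0.97, 0.243, -0.0, -0.001]
force: [0.3, 0.7, 0.6]
gripper_width: 0.169
finger_force: 30.0
```

```bash
python3 -m jog '[{"x":0,"y":0,"z":0.1,"ax":0,"ay":0,"az":0},{"x":0,"y":0,"z":0.3,"ax":0,"ay":0,"az":0},{"x":0,"y":0,"z":0.6,"ax":0,"ay":0,"az":0},{"x":0,"y":0,"z":0.9,"ax":0,"ay":0,"az":0},{"x":0,"y":0,"z":1,"ax":0,"ay":0,"az":0}]' && python3 -m jog '[{"x":0,"y":0,"z":0.3,"ax":0,"ay":0,"az":0},{"x":0,"y":0.2,"z":0.45,"ax":0,"ay":0,"az":0.1},{"x":-0.1,"y":0.5,"z":0.5,"ax":0,"ay":0,"az":0.2},{"x":-0.2,"y":0.8,"z":0.5,"ax":0,"ay":0,"az":0.3},{"x":-0.3,"y":1,"z":0.5,"ax":0,"ay":0,"az":0.42}]' && python3 -m jog '[{"x":-0.1,"y":0.4,"z":0,"ax":0,"ay":0,"az":0},{"x":-0.2,"y":0.8,"z":0,"ax":0,"ay":0,"az":0},{"x":-0.3,"y":1,"z":0,"ax":0,"ay":0,"az":0}]' && python3 -m jog '[{"x":-0.1,"y":0.4,"z":0,"ax":0,"ay":0,"az":0},{"x":-0.2,"y":0.8,"z":0,"ax":0,"ay":0,"az":0},{"x":-0.3,"y":1,"z":0,"ax":0,"ay":0,"az":0},{"x":-0.3,"y":1,"z":0,"ax":0,"ay":0,"az":0},{"x":-0.3,"y":1,"z":0,"ax":0,"ay":0,"az":0}]'; python3 -c "
from h import *
go((.4764,.2611,.2),40,0)"
```

```text
t: 19.45
tcp_pos: [0.5672, -0.0708, 0.1993]
tool_rot: [0.97, 0.243, 0.003, 0.001]
force: [-0.1, -0.3, -1.5]
gripper_width: 0.171
finger_force: 30.0
t: 19.95
tcp_pos: [0.5348, 0.0312, 0.2443]
tool_rot: [0.939, 0.345, -0.001, -0.001]
force: [-0.1, -0.4, -3.0]
gripper_width: 0.17
finger_force: 30.0
t: 20.25
tcp_pos: [0.5043, 0.1322, 0.2438]
tool_rot: [0.939, 0.344, -0.001, -0.002]
force: [0.3, 0.2, -2.7]
gripper_width: 0.168
finger_force: 30.0
t: 20.75
tcp_pos: [0.4753, 0.2294, 0.2442]
tool_rot: [0.939, 0.344, -0.001, -0.0]
force: [1.2, -0.2, -2.0]
gripper_width: 0.171
finger_force: 30.0
shift [ 0.011  0.317 -0.442] turn [ 0.001 -0.005 -0.007]
```

```bash
python3 -m jog '[{"x":0,"y":0.1,"z":0,"ax":0,"ay":0,"az":0},{"x":0.01,"y":0.25,"z":-0.1,"ax":0,"ay":0,"az":0},{"x":0.01,"y":0.32,"z":-0.3,"ax":0,"ay":0,"az":-0.01},{"x":0.01,"y":0.32,"z":-0.5,"ax":0,"ay":0,"az":-0.01},{"x":0.01,"y":0.32,"z":-0.6,"ax":0,"ay":0,"az":-0.01},{"x":0.01,"y":0.32,"z":-0.6,"ax":0,"ay":0,"az":-0.01},{"x":0.01,"y":0.32,"z":-0.6,"ax":0,"ay":0,"az":-0.01}]'; python3 -c "
from h import *
go((.4764,.2611,.162),40,0)"
```

```text
t: 21.45
tcp_pos: [0.4769, 0.2616, 0.1852]
tool_rot: [0.94, 0.341, -0.0, -0.001]
force: [0.1, -0.3, -2.3]
gripper_width: 0.168
finger_force: 30.0
shift [-0.005 -0.005 -0.232] turn [-0.003 -0.003  0.005]
```

```bash
python3 -m jog '[{"x":-0.005,"y":-0.005,"z":-0.05,"ax":0,"ay":0,"az":0},{"x":-0.005,"y":-0.005,"z":-0.1,"ax":0,"ay":0,"az":0},{"x":-0.005,"y":-0.005,"z":-0.15,"ax":0,"ay":0,"az":0},{"x":-0.005,"y":-0.005,"z":-0.2,"ax":0,"ay":0,"az":0},{"x":-0.005,"y":-0.005,"z":-0.23,"ax":0,"ay":0,"az":0},{"x":-0.005,"y":-0.005,"z":-0.23,"ax":0,"ay":0,"az":0}]'; python3 -m jog '[{"x":0,"y":0,"z":-0.02,"ax":0,"ay":0,"az":0},{"x":0,"y":0,"z":-0.04,"ax":0,"ay":0,"az":0},{"x":0,"y":0,"z":-0.06,"ax":0,"ay":0,"az":0},{"x":0,"y":0,"z":-0.06,"ax":0,"ay":0,"az":0}]'
```

```text
t: 22.05
tcp_pos: [0.4756, 0.2609, 0.1612]
tool_rot: [0.94, 0.341, -0.001, -0.001]
force: [-0.3, 0.0, -1.6]
gripper_width: 0.169
finger_force: 30.0
t: 22.45
tcp_pos: [0.4759, 0.261, 0.1556]
tool_rot: [0.94, 0.341, -0.001, -0.001]
force: [-0.0, 0.1, -1.9]
gripper_width: 0.168
finger_force: 30.0
```

```bash
python3 -m jog '[{"x":0.005,"y":0,"z":-0.02,"ax":0,"ay":0,"az":0},{"x":0.005,"y":0,"z":-0.05,"ax":0,"ay":0,"az":0},{"x":0.005,"y":0,"z":-0.08,"ax":0,"ay":0,"az":0},{"x":0.005,"y":0,"z":-0.08,"ax":0,"ay":0,"az":0}]'; python3 -m jog '[{"x":0,"y":0,"z":-0.03,"ax":0,"ay":0,"az":0},{"x":0,"y":0,"z":-0.06,"ax":0,"ay":0,"az":0},{"x":0,"y":0,"z":-0.1,"ax":0,"ay":0,"az":0},{"x":0,"y":0,"z":-0.1,"ax":0,"ay":0,"az":0}]'
```

```text
t: 22.85
tcp_pos: [0.4761, 0.2609, 0.1472]
tool_rot: [0.94, 0.341, -0.001, -0.001]
force: [0.0, -0.2, -1.7]
gripper_width: 0.171
finger_force: 30.0
t: 23.25
tcp_pos: [0.4761, 0.2609, 0.1371]
tool_rot: [0.94, 0.341, -0.001, -0.001]
force: [-0.1, -0.2, -1.9]
gripper_width: 0.166
finger_force: 30.0
```

```bash
python3 -m jog '[{"x":0,"y":0,"z":-0.04,"ax":0,"ay":0,"az":0},{"x":0,"y":0,"z":-0.1,"ax":0,"ay":0,"az":0},{"x":0,"y":0,"z":-0.16,"ax":0,"ay":0,"az":0},{"x":0,"y":0,"z":-0.2,"ax":0,"ay":0,"az":0},{"x":0,"y":0,"z":-0.2,"ax":0,"ay":0,"az":0}]'; python3 -m jog '[{"x":0,"y":0,"z":-0.04,"ax":0,"ay":0,"az":0},{"x":0,"y":0,"z":-0.1,"ax":0,"ay":0,"az":0},{"x":0,"y":0,"z":-0.15,"ax":0,"ay":0,"az":0},{"x":0,"y":0,"z":-0.17,"ax":0,"ay":0,"az":0},{"x":0,"y":0,"z":-0.17,"ax":0,"ay":0,"az":0}]'; python3 -m jog '[{"x":0,"y":0,"z":-0.02,"ax":0,"ay":0,"az":0},{"x":0,"y":0,"z":-0.03,"ax":0,"ay":0,"az":0},{"x":0,"y":0,"z":-0.03,"ax":0,"ay":0,"az":0}]'
```

```text
t: 23.75
tcp_pos: [0.4759, 0.2608, 0.1168]
tool_rot: [0.94, 0.341, -0.002, -0.001]
force: [0.3, -0.2, -1.2]
gripper_width: 0.164
finger_force: 30.0
t: 24.25
tcp_pos: [0.4762, 0.2609, 0.1004]
tool_rot: [0.94, 0.341, -0.001, -0.001]
force: [-0.5, -0.1, -1.7]
gripper_width: 0.167
finger_force: 30.0
t: 24.55
tcp_pos: [0.4765, 0.2611, 0.0979]
tool_rot: [0.94, 0.341, -0.001, -0.001]
force: [-0.4, 0.4, -2.1]
gripper_width: 0.165
finger_force: 30.0
```

```bash
python3 -m jog '[{"x":0,"y":0,"z":-0.01,"ax":0,"ay":0,"az":0},{"x":0,"y":0,"z":-0.01,"ax":0,"ay":0,"az":0}]'; python3 -m jog '[{"x":0,"y":0,"z":-0.01,"ax":0,"ay":0,"az":0},{"x":0,"y":0,"z":-0.01,"ax":0,"ay":0,"az":0}]';  python3 -m jog '[{"x":0,"y":0,"z":-0.01,"ax":0,"ay":0,"az":0},{"x":0,"y":0,"z":-0.01,"ax":0,"ay":0,"az":0}]'
```

```text
t: 24.75
tcp_pos: [0.4765, 0.2611, 0.097]
tool_rot: [0.94, 0.341, -0.001, -0.001]
force: [0.4, 0.8, -2.3]
gripper_width: 0.172
finger_force: 30.0
t: 24.95
tcp_pos: [0.4765, 0.261, 0.0959]
tool_rot: [0.94, 0.341, -0.001, -0.001]
force: [1.2, -0.1, -2.3]
gripper_width: 0.171
finger_force: 30.0
t: 25.15
tcp_pos: [0.4766, 0.2611, 0.095]
tool_rot: [0.94, 0.341, -0.0, -0.001]
force: [-0.1, 0.4, -1.8]
gripper_width: 0.17
finger_force: 30.0
```

```bash
python3 -m jog '[{"x":0,"y":0,"z":-0.007,"ax":0,"ay":0,"az":0},{"x":0,"y":0,"z":-0.007,"ax":0,"ay":0,"az":0}]'; python3 -m jog '[{"x":0,"y":0,"z":-0.007,"ax":0,"ay":0,"az":0},{"x":0,"y":0,"z":-0.007,"ax":0,"ay":0,"az":0}]';  python3 -m jog '[{"x":0,"y":0,"z":-0.007,"ax":0,"ay":0,"az":0},{"x":0,"y":0,"z":-0.007,"ax":0,"ay":0,"az":0}]'
```

```text
t: 25.35
tcp_pos: [0.4766, 0.2611, 0.095]
tool_rot: [0.94, 0.341, -0.0, -0.001]
force: [-1.3, -0.7, 2.5]
gripper_width: 0.172
finger_force: 30.0
t: 25.55
tcp_pos: [0.4766, 0.2611, 0.095]
tool_rot: [0.94, 0.341, -0.0, -0.001]
force: [-2.2, -1.6, 6.0]
gripper_width: 0.171
finger_force: 30.0
t: 25.75
tcp_pos: [0.4767, 0.2612, 0.095]
tool_rot: [0.94, 0.341, 0.0, -0.001]
force: [-3.1, -0.4, 6.8]
gripper_width: 0.168
finger_force: 30.0
```

Contact is at the same grip height as in the pot, so the collar is flush on the hub. Release and back off.

```bash
python3 -m jog '[{"x":0,"y":0,"z":0.015,"ax":0,"ay":0,"az":0},{"x":0,"y":0,"z":0.015,"ax":0,"ay":0,"az":0}]'; python3 -m jog '[{"x":0,"y":0,"z":0,"ax":0,"ay":0,"az":0},{"x":0,"y":0,"z":0,"ax":0,"ay":0,"az":0},{"x":0,"y":0,"z":0,"ax":0,"ay":0,"az":0},{"x":0,"y":0,"z":0,"ax":0,"ay":0,"az":0},{"x":0,"y":0,"z":0,"ax":0,"ay":0,"az":0},{"x":0,"y":0,"z":0,"ax":0,"ay":0,"az":0},{"x":0,"y":0,"z":0,"ax":0,"ay":0,"az":0},{"x":0,"y":0,"z":0,"ax":0,"ay":0,"az":0}]' 0.6 && python3 -m jog '[{"x":0,"y":0,"z":0.1,"ax":0,"ay":0,"az":0},{"x":0,"y":0,"z":0.3,"ax":0,"ay":0,"az":0},{"x":0,"y":0,"z":0.6,"ax":0,"ay":0,"az":0},{"x":0,"y":0,"z":0.9,"ax":0,"ay":0,"az":0},{"x":0,"y":0,"z":1,"ax":0,"ay":0,"az":0},{"x":0,"y":0,"z":1,"ax":0,"ay":0,"az":0}]' && python3 -m jog '[{"x":-0.2,"y":-0.2,"z":0.2,"ax":0,"ay":0,"az":0},{"x":-0.5,"y":-0.4,"z":0.5,"ax":0,"ay":0,"az":0},{"x":-0.7,"y":-0.6,"z":0.6,"ax":0,"ay":0,"az":0},{"x":-0.7,"y":-0.6,"z":0.6,"ax":0,"ay":0,"az":0},{"x":-0.7,"y":-0.6,"z":0.6,"ax":0,"ay":0,"az":0}]'
python3 - <<'E'
from h import *
c,im=snap("f1");q=proj(c,(.4741,.2614,.131)).astype(int);g=cv2.GaussianBlur(cv2.cvtColor(im,cv2.COLOR_BGR2GRAY),(3,3),0)
print(q)
for n,th,z in(("head",34,.131),("collar",88,.091)):
    k,l,st,ce=cv2.connectedComponentsWithStats((g<th).astype(np.uint8));m=(l==l[q[1],q[0]]).astype(np.uint8)
    m=cv2.morphologyEx(m,cv2.MORPH_OPEN,np.ones((9,9)))
    h=max(cv2.findContours(m,cv2.RETR_EXTERNAL,cv2.CHAIN_APPROX_NONE)[0],key=cv2.contourArea)[:,0]
    w=np.array([plane(c,p,z)[:2] for p in h],np.float32)*1000
    r=cv2.minAreaRect(w);b=cv2.boxPoints(r);e=max((b[1]-b[0],b[2]-b[1]),key=np.linalg.norm)
    print(n,np.round(r[0],1),np.round(r[1],1),np.degrees(np.arctan2(e[1],e[0]))%180)
# bystanders vs first pictures
for n in("top","scene"):
    d=cv2.absdiff(arm.camera(n)[...,::-1],cv2.imread(f"pics/{n}0.png")).max(2)
    for o,p in {"tape":(.656,-.09,.02),"driver":(.46,-.04,.015),"flask":(.66,.06,.06)}.items():
        u,v=proj(cam(n),p).astype(int);print(n,o,(u,v),(d[v-25:v+25,u-25:u+25]>50).mean().round(3))
E
```

```text
t: 25.95
tcp_pos: [0.4768, 0.2612, 0.095]
tool_rot: [0.94, 0.341, -0.0, -0.001]
force: [-0.7, -1.2, 2.9]
gripper_width: 0.165
finger_force: 30.0
t: 26.75
tcp_pos: [0.4765, 0.2611, 0.0944]
tool_rot: [0.94, 0.341, -0.001, -0.001]
force: [0.7, -0.5, -0.1]
gripper_width: 0.599
finger_force: 0.0
t: 27.35
tcp_pos: [0.4776, 0.2615, 0.1969]
tool_rot: [0.94, 0.341, 0.002, -0.001]
force: [-0.5, 0.0, -1.0]
gripper_width: 0.601
finger_force: 0.0
t: 27.85
tcp_pos: [0.4062, 0.2009, 0.2531]
tool_rot: [0.94, 0.341, -0.001, -0.001]
force: [0.5, 0.2, -0.6]
gripper_width: 0.601
finger_force: 0.0
[322 112]
head [474.  261.3] [38.6 16.1] 40.174202
collar [480.5 260.2] [56.2 57.2] 129.80624
top tape (np.int64(395), np.int64(170)) 0.0
top driver (np.int64(369), np.int64(268)) 0.0
top flask (np.int64(319), np.int64(160)) 0.0
scene tape (np.int64(235), np.int64(295)) 0.0
scene driver (np.int64(295), np.int64(226)) 0.0
scene flask (np.int64(304), np.int64(313)) 0.0
```

The head is centred on the hub at 40.2°, and the bystander areas have not changed. Handing in.

```bash
python3 -c "
from workcell import arm
print(arm.finish_job())"
```

```text
the job is handed in; nothing more can be done
None
```

The spindle stood in the steel pot and was let go, then regripped, turned to 40° and lowered until its collar seated on the hub; it was released there, the tape, screwdriver and flask show no change in the camera images, and the job was handed in at about 28 s.

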